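Present the jug on the glazing wheel to the scanner and hold the wheel

TASK

On the glazing wheel, first twist the spouted jug on its little turning pad until its spout points straight outwards, away from the middle of the wheel. Then turn the wheel until the jug stands squarely in front of the scanner, its spout facing the scanner, and finish while still holding one of the wheel's upright pegs in the gripper, so that the wheel is kept still for the scan: do not let go at the end. Leave the scanner alone and do not disturb the loose things around the wheel.

Things in the scene. Friction and masses are not known exactly. Their poses are not given: they have to be found in the camera images.
- wheel (a joint): the glazing wheel: wooden disc, 280 mm diameter, upper face 50 mm above the table, turning about a vertical axis. Value in rad, anticlockwise from above; 0 (or a whole turn, 2 pi) when the jug is straight in front of the scanner. Turns either way, stops at two turns. Light friction (0.1 N m), no spring: stays where left. Carries three pots 120 degrees apart, three pegs midway between
- station: fixed dark steel foot of the wheel, 200 mm diameter, on the table. Origin on the wheel's axis at table height, z up; its -x axis points from the wheel's axis to the scanner. Its position and yaw differ from start to start
- scanner: fixed grey plastic scanner block, 70 x 100 mm foot, 122 mm tall, standing 205 mm from the wheel's axis; a dark window in the face that looks to the wheel. Origin: centre of its underside; its +x axis points at the wheel's axis
- jug (a joint): the jug's turn on its pad, in rad, growing anticlockwise seen from above; 0 when the spout points straight outwards from the wheel's axis. It turns within +-3.1, light friction (0.03 N m), no spring: it stays where it is left. At the start it is 0.5 to 1.4 rad
- jug_mouth (a point): centre of the mouth of the terracotta jug, the only pot with spout and loop handle, on its axis, 95 mm above the wheel's face (145 above the table), 85 mm from the wheel's axis. Own -x axis: along the spout. Neck 42 mm wide 20 mm below the rim, 46 at the rim; belly 60 mm. Handle opposite the spout, reaching 53 mm from the jug's axis: grip the neck across the spout-handle line, tool from above
- jug_spout (a point): tip of the jug's spout, 42 mm from the jug's axis, 91 mm above the wheel's upper face; the spout is 18 mm wide
- peg_a: upright round wooden peg on the wheel, 18 mm diameter, 95 mm tall above the wheel's upper face (26 mm wide collar on its lowest 10 mm). Origin: centre of its foot on the wheel's upper face (50 mm above the table). It can spin about its own axis, so a fixed gripper yaw may crank the wheel. It stands 115 mm from the wheel's axis, midway between the jug and the lidded jar, 60 degrees anticlockwise (seen from above) from the jug
- peg_b: upright round wooden peg on the wheel, 18 mm diameter, 95 mm tall above the wheel's upper face (26 mm wide collar on its lowest 10 mm). Origin: centre of its foot on the wheel's upper face (50 mm above the table). It can spin about its own axis, so a fixed gripper yaw may crank the wheel. It stands 115 mm from the wheel's axis, opposite the jug, midway between lidded jar and vase
- peg_c: upright round wooden peg on the wheel, 18 mm diameter, 95 mm tall above the wheel's upper face (26 mm wide collar on its lowest 10 mm). Origin: centre of its foot on the wheel's upper face (50 mm above the table). It can spin about its own axis, so a fixed gripper yaw may crank the wheel. It stands 115 mm from the wheel's axis, midway between the jug and the vase, 60 degrees clockwise (seen from above) from the jug
- lidded_jar (a point): terracotta jar with a knobbed lid, fixed on the wheel 85 mm from its axis, 60 mm wide, 98 mm tall above the wheel's face, 120 degrees anticlockwise from the jug; not to be presented. This point: under its centre, on the wheel's face
- vase (a point): terracotta vase with a narrow neck, fixed on the wheel 85 mm from its axis, 60 mm wide, 99 mm tall above the wheel's face, 120 degrees clockwise from the jug; not to be presented. This point: under its centre, on the wheel's face
- bowl: loose terracotta bowl, 96 mm wide, 45 mm tall, a bystander; origin under its centre
- brush: loose brush lying on the table, a bystander; origin on its underside
- cup: loose terracotta cup without handle, 68 mm wide, 70 mm tall, a bystander; origin under its centre
- wood_rib: loose flat wooden potter's rib, 110 x 45 x 8 mm, a bystander; origin under its centre
- measuring_jug: loose clear plastic measuring jug, 110 mm wide, 130 mm tall, a bystander; origin under its centre
- slip_bottle: loose white plastic bottle, 64 mm wide, 170 mm tall, a bystander; origin under its centre
Not all that is in view belongs to the job. What is meant by the scanner is not blue or turquoise, and is the larger of those in its own colour.

How it is judged (in metres and radians):
On the way, in this order (a step that is already met when the one before it is completed fails the run):
1. the jug's spout points straight outwards from the wheel's middle (within 0.2 rad) (value of joint jug between -0.2 and 0.2 rad), for 0.2 s.
2. the wheel is turned so that the jug stands in front of the scanner (within 11 mm to either side) (x of jug_mouth in the frame of scanner below 0.16 m and y of jug_mouth in the frame of scanner between -0.011 and 0.011 m), for 0.2 s.
At the end, for the whole second after the job is handed in: jug's axis within 11 mm of the scanner's centre line, in front of it; spout pointing outwards at the scanner within 0.2 rad; wheel and jug still (under 0.05 rad/s); the fingers still hold one of the three pegs (contact force over 1.5 N) (all of step 1 and all of step 2 and (contact force between the fingers and peg_a above 1.5 N or contact force between the fingers and peg_b above 1.5 N or contact force between the fingers and peg_c above 1.5 N) and velocity of joint wheel between -0.05 and 0.05 rad/s and velocity of joint jug between -0.05 and 0.05 rad/s); the arm keeps its last pose, push and grip.
It fails at once if a loose thing around the wheel is pushed more than 30 mm (distance of any of bowl, brush, cup, wood_rib, measuring_jug, slip_bottle from where it was at the start of the episode above 0.03 m).
It fails at once if the scanner is bumped (over 5 N) (contact force between any of the fingers, the arm and scanner above 5 N).
It also fails if it takes over 64 s, if anything falls off the work surface, if the arm or the gripper's body presses on something with over 40 N, if the wrist force passes 120 N, or if a joint passes its speed limit or range.

ROBOT

A 7-joint arm with a two-finger parallel gripper is mounted at the origin on the work surface. World frame = base frame: x ahead of the robot, y to its left, z up, the work surface at z = 0. Lengths are in mm, angles in rad, forces in N, time in s.
With the tool pointing down it reaches from about 400 to 875 mm from the base axis. Payload 4.4 kg.
Tool frame: the origin (TCP) lies at the very end of the fingers, on their centre line; the grasp point (between the pads) lies 19 mm behind it; z points along the fingers, y is the line along which they close (so a half turn about z gives the same grasp; the last joint's range is limited). The gripper opens to 85 mm and grips with 20 to 120 N. Pads are 22 mm wide; open, the fingers measure 114 mm over their backs; the gripper's body (76 mm by 85 mm) begins 54 mm behind the grasp point. The pads swing forward as they close: fully open they stand 13 mm farther back than shut.
Start: joints at [-1.253, 0.628, 0.038, 1.517, -0.027, 0.996, -0.02], TCP at [243.368, 602.735, 231.313] pointing down, gripper open.
Joint ranges: [-3.06, 3.06], [-0.37, 2.12], [-1.25, 1.32], [0.18, 2.47], [-1.1, 4.24], [0.23, 1.98], [-2.94, 2.94]. Speed limits (rad/s): [2.57, 2.57, 3.14, 3.14, 3.14, 3.14, 3.14].

INTERFACE

Orientations are given as [roll, pitch, yaw] about the fixed x, y, z axes, in that order (R = Rz(yaw) Ry(pitch) Rx(roll)).
In Python, from cell import read_state, get_image, camera_info, finish_job gives the robot as it stands.
- The arm moves only by the tool play_rows, never from a script. Its argument "deltas" is one flat list of numbers, 7 for each row, row after row: the shift along the tool's x, y, z in mm, then the turn, a rotation vector about the tool's x, y, z in rad, then the opening, from 0 (shut) to 1 (fully open). In form: [dx, dy, dz, ax, ay, az, grip, dx, dy, dz, ax, ay, az, grip, ...]. A call has 1 to 10 rows; each row is the pose to reach, as a shift and turn from the pose commanded when the call began, along the tool's axes at that moment; what a row does not reach only later rows make up. A row lasts 1/8 s, in which the tool goes at most 62.5 mm and 10.7 degrees, less where a joint would pass 70% of its speed; a pose out of reach is approached as far as the arm can. A call with a gripper value outside its range is refused whole. The fingers move at their own pace and stop on an object; the grip force is fixed at half the most. Time passes only in rows, so rows that repeat a pose let the fingers close. It gives the time, the measured TCP pose, the force, the opening and the grip force at its end, in the units of the state.
- read_state(): the state, without advancing time (a new reading comes with each control period).
- get_image(name): name is "scene" or "top" or "wrist"; returns the picture (420x560x3 uint8, red, green, blue); there is no depth.
- camera_info(name): a dict with "fx", "fy", "cx", "cy" (pixels), "T" (4x4, takes a point from camera to world coordinates). Camera axes: x right, y down, z forward; pixel columns grow to the right and rows downward; lengths in mm; the calibration is good to about 2 mm. A picture is of the moment at which its call begins: read the wrist's pose just before it. camera_info takes no time and is no camera call; for the wrist camera it gives the pose at the moment of the call.
- finish_job(): hands the job in; it is judged then, once.
The state is a dict: "clock": time; "qpos": joint angles; "qd": joint speeds; "tau": joint torques, N m; "eef_pos": TCP position; "tool_rot": TCP orientation; "force": force on the tool from outside, world axes, zero at the start; "torque": the same for the moment, N m; "width": finger opening in mm; "gripper_force": force on a finger pad.
Only numpy, scipy, OpenCV 4.12 (cv2) and the standard library are available. Lean on these libraries where they do the work, as an engineer would, in place of code of your own. Each camera call takes 0.05 s, during which the arm holds its last target. There are 200 camera calls.

## Working session

There is one attempt and no reset: what is moved stays moved. The work goes in short steps, Python scripts to look and compute and a tool call to move; the robot and the scene stay as the last step left them, time stands still between calls to the robot, and variables do not carry over. Pictures are saved under pics/ and viewed, at most 10 in all, crops included, and the job is handed in when it is done.

Besides the shell and the picture viewer there is one more tool, called after "Emit:" as a command line: name --argument value ..., lists and objects as JSON in quotes. play_rows: Moves the arm, as the interface text tells. Its arguments: {"type":"object","properties":{"deltas":{"type":"array"}},"required":["deltas"]}

```bash
ls; mkdir -p pics
python3 - <<'E'
from cell import *
import cv2,numpy as np
s=read_state();print(s)
a=[]
for n in("scene","top"):
    im=get_image(n);cv2.imwrite(f"pics/{n}0.png",im[:,:,::-1]);c=camera_info(n);print(n,c)
E
```

```text
pics
{'clock': 0.0, 'qpos': array([-1.25278761,  0.62932442,  0.03843935,  1.51842064, -0.02701144,
        0.99631116, -0.02002754]), 'qd': array([-2.02270580e-03, -6.85429297e-04, -1.80810451e-03,  1.18018533e-03,
       -8.21989526e-04,  8.16936339e-05, -1.18019257e-03]), 'tau': array([ 2.94791917e-04, -5.63396752e+01,  1.22665599e+00, -1.93446743e+01,
        1.11452927e-02,  1.03678310e-02,  3.83049709e-06]), 'eef_pos': array([243.11948821, 602.11229312, 230.38629194]), 'tool_rot': array([-3.13964697e+00,  1.47429582e-05,  2.75775110e+00]), 'force': array([ 0.02536096, -0.24244302,  0.31451527]), 'torque': array([-0.01029015, -0.00163377,  0.00829332]), 'gripper_force': 0.0, 'width': 85.2289314135162}
scene {'fx': 385.7253964440957, 'fy': 385.7253964440957, 'cx': 278.05406832739243, 'cy': 209.61845330655055, 'T': array([[-2.03998677e-01,  5.19891789e-01, -8.29516164e-01,
         1.57719415e+03],
       [ 9.78954946e-01,  1.13210886e-01, -1.69795490e-01,
         2.22926212e+02],
       [ 5.63497843e-03, -8.46697008e-01, -5.32045510e-01,
         7.52753616e+02],
       [ 0.00000000e+00,  0.00000000e+00,  0.00000000e+00,
         1.00000000e+00]])}
top {'fx': 483.92827840846206, 'fy': 483.92827840846206, 'cx': 284.4940397141809, 'cy': 209.54160673199482, 'T': array([[ 2.60293852e-03, -9.98718423e-01,  5.05443991e-02,
         4.95904237e+02],
       [-9.99960168e-01, -3.03103548e-03, -8.39491892e-03,
         1.76402198e+01],
       [ 8.53736205e-03, -5.05205344e-02, -9.98686532e-01,
         1.69423046e+03],
       [ 0.00000000e+00,  0.00000000e+00,  0.00000000e+00,
         1.00000000e+00]])}
```

View pics/top0.png

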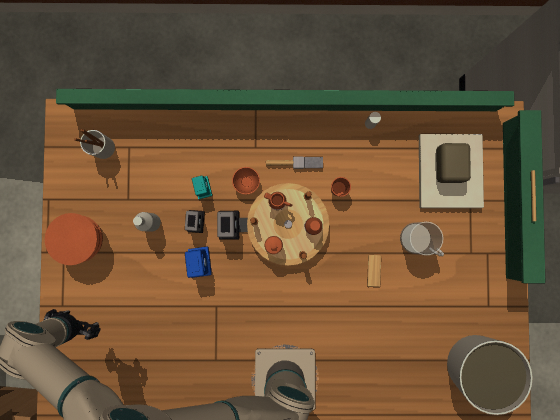

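View pics/scene0.png

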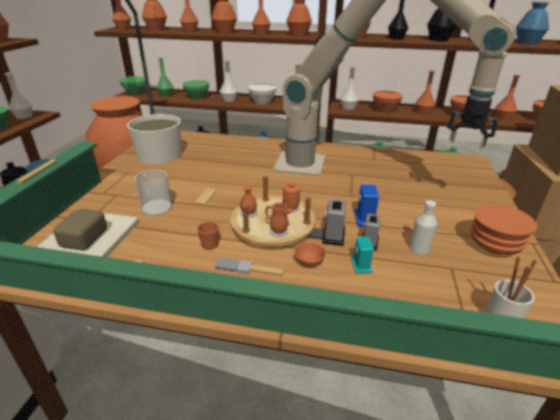

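The scanner candidates in the top view are the larger grey one (228,224), a small grey one (194,221), a blue one (198,262) and a turquoise one (201,186). I choose (228,224). The jug is probably the pot at (277,200). I'll check both in a close crop.

Run:
```python
import cv2,numpy as np
im=cv2.imread("pics/top0.png")[170:275,180:350]
a=cv2.resize(im,None,fx=4.7,fy=4.7,interpolation=cv2.INTER_CUBIC)
cv2.imwrite("pics/c1.png",a)
im=cv2.imread("pics/scene0.png")[165:275,220:390]
cv2.imwrite("pics/c2.png",cv2.resize(im,None,fx=4.7,fy=4.7,interpolation=cv2.INTER_CUBIC))
```

```text
(no output)
```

View pics/c1.png

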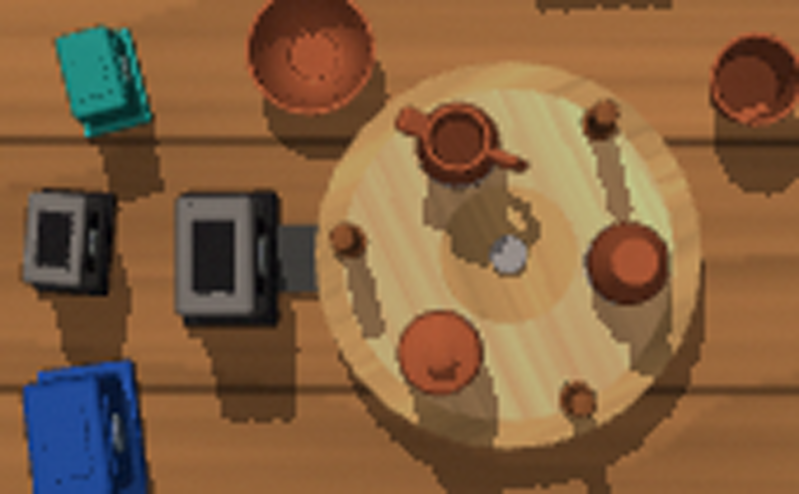

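View pics/c2.png

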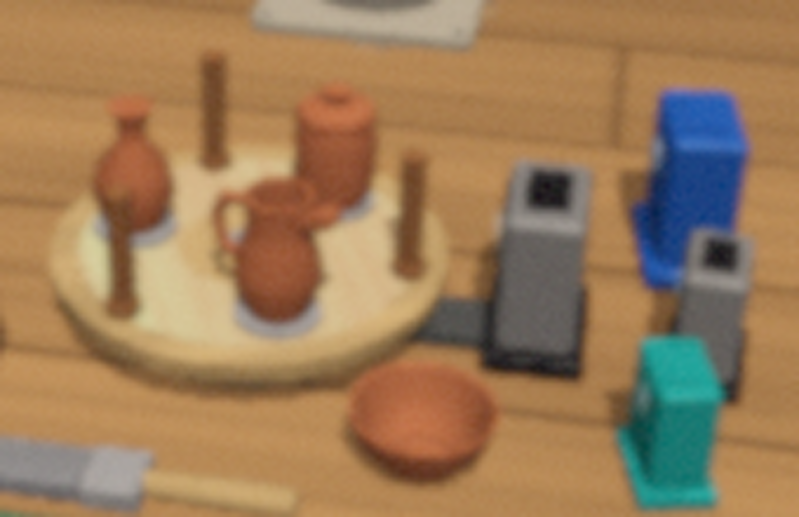

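The crops show the jug with its mouth at crop (457,140), spout tip at (408,120) and handle end at (522,165). The pegs are a (345,240), b (578,400) and c (602,118), and the large grey scanner is linked to the wheel's foot. Next I compute positions.

```bash
cat > h.py <<'E'
from cell import *
import numpy as np
from scipy.spatial.transform import Rotation as R
def ray(c,u,v,z):
    T=c["T"];d=T[:3,:3]@[(u-c["cx"])/c["fx"],(v-c["cy"])/c["fy"],1];o=T[:3,3]
    return (o+d*(z-o[2])/d[2])
def delta(pos,yaw,s=None):
    "shift and turn in tool axes from present measured pose to pos with tool down, yaw"
    s=s or read_state();r0=R.from_euler('xyz',s["tool_rot"]);r=R.from_euler('xyz',[np.pi,0,yaw])
    return r0.inv().apply(np.array(pos)-s["eef_pos"]).round(1),(r0.inv()*r).as_rotvec().round(3)
E
python3 - <<'E'
from h import *
c=camera_info("top")
f=lambda x,y,z:ray(c,180+x/4.7-.4,170+y/4.7-.4,z)
C=f(509,255,50);print("C",C)
for n,x,y,z in [("mouth",457,140,145),("spout",408,120,141),("handle",522,165,120),("a",345,236,145),("b",578,394,145),("c",602,112,145),("jar",440,352,148),("vase",633,260,149),("scan1",177,200,122),("scan2",246,192,122),("scan3",177,318,122),("scan4",250,318,122),("baseL",276,190,0),("bowl",312,55,45)]:
    p=f(x,y,z);d=p-C;print(n,p.round(),np.hypot(*d[:2]).round(),np.arctan2(d[1],d[0]).round(3))
E
```

```text
C [530.46580771  -7.87194194  50.        ]
mouth [607.  29. 145.] 85.0 0.453
spout [621.  63. 141.] 115.0 0.665
handle [591. -16. 120.] 61.0 -0.127
a [541. 105. 145.] 114.0 1.477
b [434. -53. 145.] 107.0 -2.699
c [626. -70. 145.] 114.0 -0.573
jar [463.  40. 148.] 83.0 2.525
vase [525. -91. 149.] 83.0 -1.634
scan1 [566. 223. 122.] 233.0 1.417
scan2 [572. 175. 122.] 188.0 1.348
scan3 [485. 222. 122.] 234.0 1.766
scan4 [485. 172. 122.] 185.0 1.819
baseL [579. 165.   0.] 180.0 1.295
bowl [676. 136.  45.] 204.0 0.78
```

```bash
python3 -c "
from h import *
print(delta([607,29,230],1.2))"
```

```text
(array([-552.1, -395.3,    1.1]), array([-1.000e-03,  1.000e-03,  1.558e+00]))
```

Emit:
play_rows --deltas '[-552,-395,0,0,0,1.558,1,-552,-395,0,0,0,1.558,1,-552,-395,0,0,0,1.558,1,-552,-395,0,0,0,1.558,1,-552,-395,0,0,0,1.558,1,-552,-395,0,0,0,1.558,1,-552,-395,0,0,0,1.558,1,-552,-395,0,0,0,1.558,1,-552,-395,0,0,0,1.558,1,-552,-395,0,0,0,1.558,1]'

```text
clock: 1.35
eef_pos: [579.1, 73.8, 230.9]
tool_rot: [-3.141, 0.0, 1.2]
force: [0.2, 0.8, -0.6]
width: 85.2
gripper_force: 0.0
```

```bash
python3 -c "
from h import *
s=read_state();print(s['qpos'].round(2),s['clock'],delta([607,29,230],1.2))"
```

```text
[-0.47  0.57  0.47  1.72 -0.31  0.93 -0.25] 1.35 (array([-31.6,  42.3,   0.9]), array([-0.001,  0.   , -0.   ]))
```

Emit:
play_rows --deltas '[-32,42,0,0,0,0,1,-32,42,0,0,0,0,1,-32,42,0,0,0,0,1,-32,42,0,0,0,0,1]'

```text
clock: 1.85
eef_pos: [605.4, 32.1, 231.0]
tool_rot: [-3.14, -0.001, 1.202]
force: [-0.1, -0.8, -0.4]
width: 85.4
gripper_force: 0.0
```

Run:
```python
from h import *
import cv2
s=read_state();print(s['eef_pos'],s['tool_rot'])
c=camera_info("wrist");im=get_image("wrist");cv2.imwrite("pics/w1.png",im[:,:,::-1])
np.save("w1.npy",c["T"]);print(c)
```

```text
[605.35092863  32.10439213 231.004955  ] [-3.14028468e+00 -6.54246809e-04  1.20236125e+00]
{'fx': 318.2037317984781, 'fy': 318.2037317984781, 'cx': 277.7692483836683, 'cy': 210.40061949437404, 'T': array([[ 9.33095990e-01, -3.44112407e-01, -1.04491744e-01,
         6.30002266e+02],
       [-3.59627079e-01, -8.93233157e-01, -2.69820107e-01,
         1.02062711e+02],
       [-4.87043558e-04,  2.89346121e-01, -9.57224417e-01,
         3.73521825e+02],
       [ 0.00000000e+00,  0.00000000e+00,  0.00000000e+00,
         1.00000000e+00]])}
```

View pics/w1.png

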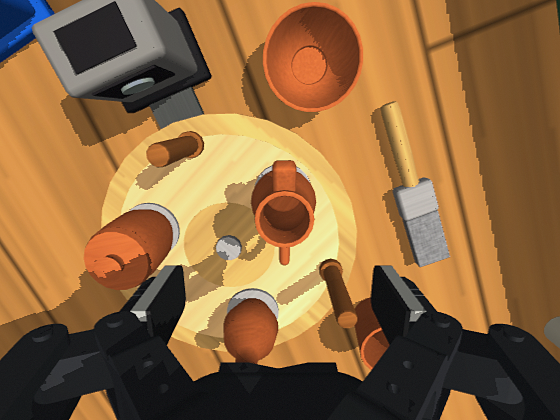

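The wrist view shows the mouth at (285,217), spout tip at (285,163), handle end at (284,263), hub at (229,248), the top of peg a at (159,154) and the top of peg c at (345,318). The scanner's lens is near (137,86).

Run:
```python
from h import *
c=camera_info("wrist");c["T"]=np.load("w1.npy")
C=np.array([530.5,-7.9])
P={}
for n,u,v,z in [("mouth",285,217,145),("spout",285,163,141),("handle",284,263,120),("a",159,154,145),("c",345,318,145),("hub",229,248,54),("s1",34,30,122),("s2",173,8,122),("s3",80,97,122),("s4",196,66,122)]:
    p=ray(c,u,v,z);P[n]=p;d=p[:2]-C;print(n,p.round(1),np.hypot(*d).round(1),np.arctan2(d[1],d[0]).round(3))
for a,b in (("mouth","spout"),("handle","mouth"),("handle","spout")):
    d=P[b]-P[a];print(a,b,np.arctan2(d[1],d[0]).round(3))
m=P["mouth"]
print(delta([m[0],m[1],106],1.2))
```

```text
mouth [608.3  30.8 145. ] 86.9 0.462
spout [622.6  68.4 141. ] 119.6 0.692
handle [590.1 -16.3 120. ] 60.2 -0.14
a [541.2 107.2 145. ] 115.6 1.478
c [623.7 -70.2 145. ] 112.1 -0.589
hub [530.2  -8.8  54. ] 0.9 -1.848
s1 [489.9 217.  122. ] 228.5 1.749
s2 [587.5 193.9 122. ] 209.7 1.296
s3 [496.7 166.6 122. ] 177.8 1.762
s4 [586.5 154.7 122. ] 172.0 1.239
mouth spout 1.207
handle mouth 1.203
handle spout 1.205
(array([ -0.2,   3.3, 125.1]), array([-0.001, -0.001,  0.002]))
```

Emit:
play_rows --deltas '[0,3,50,0,0,0,1,0,3,90,0,0,0,1,0,3,115,0,0,0,1,0,3,125,0,0,0,1,0,3,125,0,0,0,1,0,3,125,0,0,0,0,0,3,125,0,0,0,0,0,3,125,0,0,0,0,0,3,125,0,0,0,0,0,3,125,0,0,0,0]'

```text
clock: 3.15
eef_pos: [609.5, 29.0, 108.5]
tool_rot: [3.14, -0.001, 1.2]
force: [-2.3, 0.3, 8.6]
width: 51.9
gripper_force: 61.2
```

Emit:
play_rows --deltas '[0,0,0,0,0,0.1,0,0,0,0,0,0,0.2,0,0,0,0,0,0,0.3,0,0,0,0,0,0,0.4,0,0,0,0,0,0,0.5,0,0,0,0,0,0,0.6,0,0,0,0,0,0,0.7,0,0,0,0,0,0,0.75,0,0,0,0,0,0,0.75,0,0,0,0,0,0,0.75,0]'

```text
clock: 4.4
eef_pos: [610.3, 28.4, 108.5]
tool_rot: [3.14, -0.003, 0.449]
force: [0.1, -0.1, 7.2]
width: 51.9
gripper_force: 61.3
```

Emit:
play_rows --deltas '[0,0,0,0,0,0,1,0,0,0,0,0,0,1,0,0,0,0,0,0,1,0,0,0,0,0,0,1,0,0,-50,0,0,0,1,0,0,-100,0,0,0,1,0,0,-125,0,0,0,1,0,0,-125,0,0,0,1,0,0,-125,0,0,0,1]'

```text
clock: 5.52
eef_pos: [608.0, 29.4, 230.2]
tool_rot: [-3.14, 0.002, 0.45]
force: [0.0, 0.4, 0.3]
width: 85.6
gripper_force: 0.0
```

Run:
```python
from h import *
import cv2
s=read_state();print(s['eef_pos'],s['tool_rot'],s['qpos'])
c=camera_info("wrist");im=get_image("wrist");cv2.imwrite("pics/w2.png",im[:,:,::-1])
np.save("w2.npy",c["T"])
```

```text
[608.0201146   29.38251872 230.15120208] [-3.14045924e+00  1.59926484e-03  4.49954765e-01] [-0.50705066  0.66344931  0.70170036  1.65035799 -0.48806617  1.01238164
 -0.76535779]
```

View pics/w2.png

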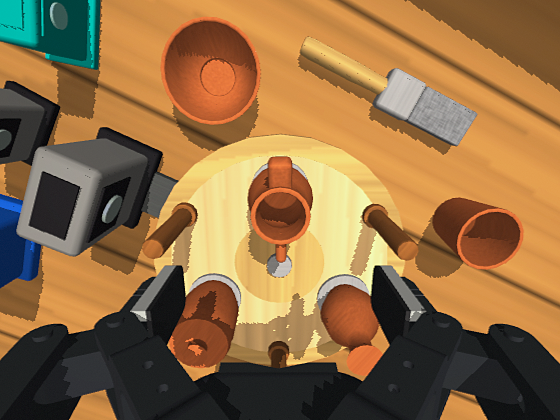

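The spout now points outwards. The mouth is at (280,214), the spout tip at (281,160), the hub at (279,266) and the top of peg c at (402,250). Next I measure these together with the scanner's direction.

Run:
```python
from h import *
c=camera_info("wrist");c["T"]=np.load("w2.npy")
C=np.array([530.5,-8.2])
P={}
for n,u,v,z in [("mouth",280,214,145),("spout",281,160,141),("handle",281,258,120),("a",154,250,145),("c",402,250,145),("hub",279,266,54),("s1",38,147,122),("s2",18,237,122),("s3",104,154,122),("s4",76,251,122),("post",157,193,0)]:
    p=ray(c,u,v,z);P[n]=p;d=p[:2]-C;print(n,p.round(1),np.hypot(*d).round(1),np.arctan2(d[1],d[0]).round(3))
d=P["spout"]-P["handle"];print(np.arctan2(d[1],d[0]))
for a in(0.455,):
  pc=C+115*np.array([np.cos(a-np.pi/3),np.sin(a-np.pi/3)]);print(pc)
  for y in(0,.45,-.59): print(y,delta([*pc,230],y))
```

```text
mouth [608.6  29.9 145. ] 86.9 0.454
spout [644.8  46.6 141. ] 126.7 0.448
handle [565.9   8.  120. ] 38.9 0.429
a [539.6 105.2 145. ] 113.7 1.49
c [623.5 -68.2 145. ] 110.7 -0.573
hub [528.4  -8.6  54. ] 2.2 -2.96
s1 [569.4 219.4 122. ] 230.9 1.401
s2 [487.5 216.8 122. ] 229.0 1.759
s3 [586.5 171.8 122. ] 188.5 1.269
s4 [496.3 169.2 122. ] 180.7 1.761
post [527.2 153.8   0. ] 162.0 1.591
0.45587718511538117
[625.91734481 -72.39135696]
0 (array([-28. ,  99.4,  -0.2]), array([-0.001,  0.003,  0.45 ]))
0.45 (array([-28. ,  99.4,  -0.2]), array([-0.001,  0.002, -0.   ]))
-0.59 (array([-28. ,  99.4,  -0.2]), array([0.   , 0.003, 1.04 ]))
```

Emit:
play_rows --deltas '[-14,48,0,0,0,0,1,-28,97,0,0,0,0,1,-28,97,0,0,0,0,1,-28,97,50,0,0,0,1,-28,97,100,0,0,0,1,-28,97,128,0,0,0,1,-28,97,128,0,0,0,1,-28,97,128,0,0,0,0,-28,97,128,0,0,0,0,-28,97,128,0,0,0,0]'

```text
clock: 6.82
eef_pos: [626.4, -70.5, 104.5]
tool_rot: [3.141, -0.002, 0.45]
force: [0.8, -0.0, -0.5]
width: 31.6
gripper_force: 0.0
```

Emit:
play_rows --deltas '[0,0,0,0,0,0,0,0,0,0,0,0,0,0,0,0,0,0,0,0,0]'

```text
clock: 7.2
eef_pos: [627.7, -71.8, 104.7]
tool_rot: [3.138, -0.003, 0.449]
force: [4.4, -2.9, 6.1]
width: 16.8
gripper_force: 58.7
```

Run:
```python
from h import *
C=np.array([530.5,-8.2]);r=115.5;a0=-.579;a1=.538
p=lambda a:np.array([r*np.cos(a),r*np.sin(a),0])
r0=R.from_euler('xyz',[np.pi,0,.45])
for k in range(1,17):
    q=r0.inv().apply(p(a0+(a1-a0)*k/16)-p(a0)); q0=r0.inv().apply(p(a0+(a1-a0)*.5)-p(a0))
    print(k,q.round(1)[:2],(q-q0).round(1)[:2])
```

```text
1 [ 6.8 -4.4] [-36.6  42.2]
2 [13.2 -9.3] [-30.2  37.3]
3 [ 19.3 -14.5] [-24.1  32.1]
4 [ 25.  -20.3] [-18.4  26.3]
5 [ 30.3 -26.3] [-13.1  20.3]
6 [ 35.1 -32.8] [-8.3 13.8]
7 [ 39.5 -39.5] [-3.9  7.1]
8 [ 43.4 -46.6] [0. 0.]
9 [ 46.8 -53.9] [ 3.4 -7.3]
10 [ 49.7 -61.4] [  6.3 -14.8]
11 [ 52.  -69.1] [  8.6 -22.5]
12 [ 53.8 -77. ] [ 10.4 -30.4]
13 [ 55.1 -85. ] [ 11.7 -38.4]
14 [ 55.8 -93. ] [ 12.4 -46.4]
15 [  55.9 -101.1] [ 12.5 -54.5]
16 [  55.5 -109.1] [ 12.1 -62.5]
```

Emit:
play_rows --deltas '[6.8,-4.4,0,0,0,0,0,13.2,-9.3,0,0,0,0,0,19.3,-14.5,0,0,0,0,0,25,-20.3,0,0,0,0,0,30.3,-26.3,0,0,0,0,0,35.1,-32.8,0,0,0,0,0,39.5,-39.5,0,0,0,0,0,43.4,-46.6,0,0,0,0,0,43.4,-46.6,0,0,0,0,0]'

```text
clock: 8.32
eef_pos: [646.7, -7.7, 104.7]
tool_rot: [3.141, -0.005, 0.452]
force: [4.4, 0.9, 7.1]
width: 16.4
gripper_force: 59.0
```

Emit:
play_rows --deltas '[3.4,-7.3,0,0,0,0,0,6.3,-14.8,0,0,0,0,0,8.6,-22.5,0,0,0,0,0,10.4,-30.4,0,0,0,0,0,11.7,-38.4,0,0,0,0,0,12.4,-46.4,0,0,0,0,0,12.5,-54.5,0,0,0,0,0,12.1,-62.5,0,0,0,0,0,12.1,-62.5,0,0,0,0,0,12.1,-62.5,0,0,0,0,0]'

```text
clock: 9.57
eef_pos: [628.6, 53.4, 104.6]
tool_rot: [-3.14, -0.002, 0.451]
force: [1.5, 1.4, 9.9]
width: 16.4
gripper_force: 59.5
```

Run:
```python
from h import *
import cv2
s=read_state();print(s['eef_pos'],s['tool_rot'])
d=s['eef_pos'][:2]-[530.5,-8.2];print(np.arctan2(d[1],d[0])+np.pi/3)
cv2.imwrite("pics/w3.png",cv2.cvtColor(get_image("wrist"),4));np.save("w3.npy",camera_info("wrist")["T"])
im=get_image("top")[:,:,::-1];cv2.imwrite("pics/t3.png",im)
cv2.imwrite("pics/c3.png",cv2.resize(im[170:275,180:350],None,fx=4.7,fy=4.7,interpolation=cv2.INTER_CUBIC))
```

```text
[628.62372298  53.41184336 104.6293681 ] [-3.13978555e+00 -1.85406309e-03  4.50717070e-01]
1.607879233098131
```

View pics/c3.png

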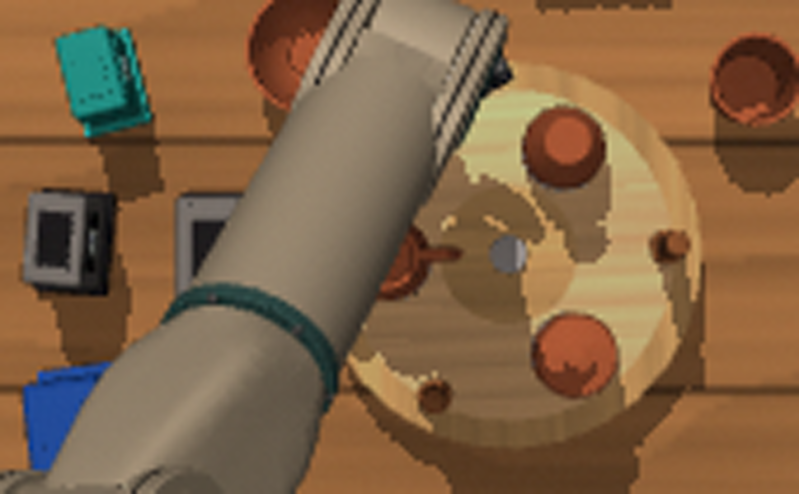

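View pics/w3.png

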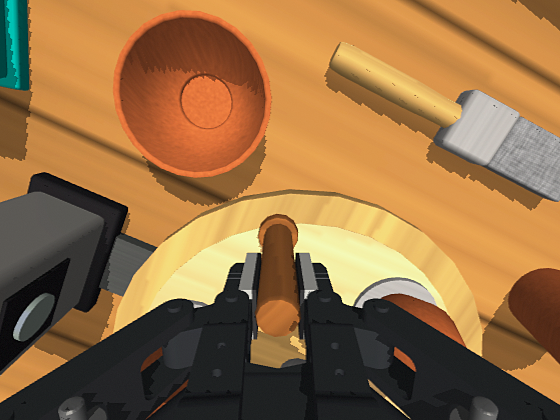

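Peg c is firmly held, the handle points at the hub and nothing loose has moved. In the top crop, peg b is at (675,240), peg a at (435,390), the vase at (570,142), the jar at (577,353) and the handle end at (458,253). I compare the wheel's angle with the scanner's direction.

Run:
```python
from h import *
c=camera_info("top")
f=lambda x,y,z:ray(c,180+x/4.7-.4,170+y/4.7-.4,z)
C=np.array([530.5,-8.2])
az=lambda p:np.arctan2(p[1]-C[1],p[0]-C[0])
for n,x,y,z,o in [("a",435,390,145,-60),("b",678,241,145,180),("vase",571,142,149,120),("jar",580,353,148,-120),("handle",460,253,120,180)]:
    print(n,f(x,y,z).round(),((az(f(x,y,z))+np.radians(o))%(2*np.pi)).round(3))
print("scanner top",[round(az((f(177,200,122)+f(177,318,122))/2),3),round(az((f(246,193,122)+f(246,318,122))/2),3)],"window",round(az(f(214,256,122)),3),"link",round(az(f(300,259,5)),3))
w=camera_info("wrist");w["T"]=np.load("w1.npy")
print("window w1",az((ray(w,54,32,122)+ray(w,118,9,122)+ray(w,79,76,122)+ray(w,137,49,122))/4), "link w1",az(ray(w,182,106,5)))
w["T"]=np.load("w2.npy"); print("window w2",az((ray(w,45,174,122)+ray(w,81,178,122)+ray(w,27,227,122)+ray(w,66,236,122))/4),"link w2",az(ray(w,162,193,5)))
```

```text
a [437.  44. 145.] 1.59
b [ 538. -122.  145.] 1.64
vase [605. -48. 149.] 1.602
jar [462. -55. 148.] 1.644
handle [530.  27. 120.] 4.719
scanner top [np.float64(1.592), np.float64(1.584)] window 1.584 link 1.587
window w1 1.586082880486363 link w1 1.544754310544111
window w2 1.5771882596027502 link w2 1.5627345133893984
```

Emit:
play_rows --deltas '[0.2,1.7,0,0,0,0,0,0.4,3.4,0,0,0,0,0,0.4,3.4,0,0,0,0,0,0.4,3.4,0,0,0,0,0,0.4,3.4,0,0,0,0,0,0.4,3.4,0,0,0,0,0]'

```text
clock: 10.42
eef_pos: [630.7, 50.0, 104.6]
tool_rot: [-3.14, -0.002, 0.45]
force: [0.1, 1.0, 9.9]
width: 16.7
gripper_force: 59.4
```

```bash
python3 -c "
from cell import *
s=read_state();print(s['eef_pos'],s['gripper_force'],abs(s['qd']).max())
print(finish_job())"
```

```text
[630.68580374  50.04218761 104.61700514] 59.43855285644531 0.0019371094542960981
the job is handed in; nothing more can be done
None
```

I handed the job in at about 10.4 s with the jug's spout turned outwards, the jug in front of the scanner (about 1 mm off its centre line by my estimate) and peg c still gripped at 59 N; no verdict came back.

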